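# Press home the swivel bushing of a bench lamp

## Robot

A 6-joint arm with a two-finger parallel gripper is mounted at the origin on the work surface. World frame = base frame: x ahead of the robot, y to its left, z up, the work surface at z = 0. Lengths are in mm, angles in degrees, forces in N, time in s.
With the tool pointing down it reaches from about 350 to 850 mm from the base axis. Payload 8.1 kg.
Tool frame: the origin (TCP) lies midway between the tips of the shut fingers; the grasp point (between the pads) lies 19 mm behind it (r.grip_point_offset is the distance from the TCP to the grasp point, in mm); z points along the fingers, y is the line along which they close (so a half turn about z gives the same grasp; the last joint's range is limited). The gripper opens to 85 mm and grips with 20 to 120 N. Pads are 22 mm wide; open, the fingers measure 114 mm over their backs; the gripper's body (76 mm by 85 mm) begins 54 mm behind the grasp point. The pads swing forward as they close: fully open they stand 13 mm farther back than shut.
Start: joints at [-80.81, 7.471, 85.268, -0, 87.261, -4.893], TCP at [146.02, -581.965, 211.192] pointing down, gripper open.
Joint ranges: [-169.43, 169.43], [-51.17, 129.36], [1.28, 143.12], [-76.62, 256.62], [0, 156.53], [-152.29, 152.29]. Speed limits (degrees/s): [136.94, 136.94, 159.86, 180, 180, 180].

## Interface

Orientations are given as [roll, pitch, yaw] about the fixed x, y, z axes, in that order (R = Rz(yaw) Ry(pitch) Rx(roll)).
In Python, from bench import r gives the robot as it stands.
- The arm moves only by the shell command python3 -m inch 'ROWS' [FORCE]. ROWS is JSON, one flat list of numbers, 7 for each row, row after row: the shift along the world's x, y, z in m, then the turn, a rotation vector about the world's x, y, z in degrees, then the closure in counts, from 0 (fully open) to 255 (shut). A call has 1 to 10 rows; each row shifts and turns the commanded pose from where the row before left it; what a row does not reach is not made up. A row lasts 1/10 s, in which the tool goes at most 50 mm and 8.59 degrees, less where a joint would pass 70% of its speed; a pose out of reach is approached as far as the arm can. A call with a gripper value outside its range is refused whole. The fingers move at their own pace and stop on an object; FORCE is the grip in N (left out, the last holds). Time passes only in rows, so rows that do not move let the fingers close. It gives the time, the measured TCP pose, the force and the opening at its end, in the units of the state.
- r.sense(): the state, without advancing time (a new reading comes with each control period).
- r.snapshot(name): name is "scene" or "side" or "wrist"; returns (picture, depth): 400x640x3 uint8, red, green, blue; 400x640 float32, mm along the optical axis (not along the pixel's ray), 0 where there is no reading.
- r.get_calibration(name): a dict with "fovy" (degrees; the focal length in pixels is half the picture's height over the tangent of half this angle, whatever the lens; pixels are square), "cx", "cy" (the principal point, pixels), "position" and "rotation" of the camera in the world; the wrist camera has in their place "tool_from_camera" (4x4, takes a point from camera to tool coordinates, whose origin is the TCP and whose axes are the flange's). Camera axes: x right, y up, looking along -z (the intrinsics and any distortion apply to the point x, -y, -z); pixel columns grow to the right and rows downward; lengths in mm; the calibration is good to about 2 mm. A picture is of the moment at which its call begins: read the wrist's pose just before it. get_calibration takes no time and is no camera call.
- r.hand_in(): hands the job in, once; it reports no verdict.
The state is a dict: "time": time; "joint_pos": joint angles; "qd": joint speeds; "joint_efforts": joint torques, N m; "tool_pos": TCP position; "tcp_rot": TCP orientation; "ft_force": force on the tool from outside, world axes, zero at the start; "wrist_torque": the same for the moment, N m; "finger_gap": finger opening in mm.
Only numpy, scipy, OpenCV 4.12 (cv2) and the standard library are available. Lean on these libraries where they do the work, as an engineer would, in place of code of your own. Each camera call takes 0.05 s, during which the arm holds its last target. There are 200 camera calls.

## Task

The bronze bushing of the bench lamp's iron foot is only started in its bore. Take the wooden drift, set its flat foot on the bushing and press the bushing down until its shoulder sits fully home, flush on the iron boss; then stand the drift upright on the bench again, clear of the lamp foot. Touch the bushing and the lamp foot with the drift only, not with the gripper, and leave the other things on the bench where they are.

Things in the scene. Friction and masses are not known exactly. Their poses are not given: they have to be found in the camera images.
- bush (a joint): how far the bronze bushing still stands proud, in m: the gap between the underside of its shoulder and the top of the iron boss. 0 = fully home (a hard stop), at most 0.034; at the start 0.020 to 0.034. It slides only straight up and down in the bore, is a tight fit that takes about 9 N of steady push to move (its own weight helps), and stays where it is left
- bush_top (a point): point on the bushing's axis in the plane of the top face of its shoulder, z up. The shoulder is a flat ring of 64 mm outside diameter, 10 mm thick, with a 30 mm hole; below it the sleeve, 44 mm in diameter, goes into the bore. When home this point is 75 mm above the bench
- foot: lamp foot of dark cast iron, fixed to the bench and carrying the bushing: a square plate 140 x 140 x 18 mm with a round upright boss in the middle, 80 mm in diameter (92 mm at its root), top at 65 mm above the bench. Origin at the centre of the plate's underside, on the bushing's axis, z up, x and y along the plate's sides
- drift_mid (a point): centre, half-way up, of the loose drift of plain light wood, which stands on the bench like a big hand stamp: a flat round foot 60 mm in diameter and 14 mm high, from which rises a plain round handle 30 mm in diameter and 62 mm long; 76 mm high in all, about 0.1 kg. z points up the handle; this point is 38 mm above its flat underside
- hammer: bystander: hammer lying on the bench, 260 mm long, origin at the middle of its underside, handle towards its -x
- jar: bystander: closed amber glass jar, 68 mm in diameter, 85 mm high, origin at the centre of its underside
- brush: bystander: brush lying on the bench, 200 mm long, origin at the middle of its underside, handle towards its -x
Things that resemble listed ones, but are neither listed nor needed, are in the scene too. What is shaped like the part that bears drift_mid but green or yellow is not meant.

How it is judged:
By the outcome, as a careful person would: the job done as asked, in the order asked, and still so for the second after the job is handed in, with the robot touching nothing.
It also fails if it takes over 54 s, if anything falls off the work surface, if the arm or the gripper's body presses on something with over 40 N, if the wrist force passes 120 N, or if a joint passes its speed limit or range.

## Working session

There is one attempt and no reset: what is moved stays moved. The work goes in short steps, Python scripts to look and compute and a shell command to move; the robot and the scene stay as the last step left them, time stands still between calls to the robot, and variables do not carry over. Pictures are saved under pics/ and viewed, on a budget of 10 in all, crops included, one or two more only if the job needs it, and the job is handed in when it is done.

```bash
ls; mkdir -p pics
cat > h.py <<'E'
import numpy as np, cv2
from bench import r
from scipy.spatial.transform import Rotation as R
def snap(name):
    s=r.sense(); p,d=r.snapshot(name); c=r.get_calibration(name)
    if 'position' in c:
        Rm=np.array(c['rotation']); t=np.array(c['position'])
        if Rm.shape!=(3,3): Rm=R.from_euler('xyz',Rm.ravel(),degrees=True).as_matrix()
    else:
        T=np.array(c['tool_from_camera']); Rt=R.from_euler('xyz',s['tcp_rot'],degrees=True).as_matrix()
        Rm=Rt@T[:3,:3]; t=Rt@T[:3,3]+np.array(s['tool_pos'])
    f=p.shape[0]/2/np.tan(np.radians(c['fovy']/2))
    v,u=np.mgrid[:400,:640]
    P=np.stack([(u-c['cx'])/f*d,-(v-c['cy'])/f*d,-d],-1)@Rm.T+t
    P[d==0]=np.nan
    return p,d,P,c
E
python3 - <<'E'
from h import *
for n in ('scene','side'):
    p,d,P,c=snap(n); print(n,{k:v for k,v in c.items()},np.isfinite(P[...,0]).mean())
    cv2.imwrite(f'pics/{n}0.png',p[...,::-1]); np.savez(f'{n}0.npz',p=p,P=P)
print(r.sense())
E
```

```text
pics
scene {'fovy': 52.883873794077154, 'cx': 319.96998692588585, 'cy': 200.28727547475498, 'position': array([1179.30844176, -744.732177  ,  716.64673754]), 'rotation': array([57.20869418,  0.44834075, 35.2415856 ])} 0.99593359375
side {'fovy': 46.99941823995129, 'cx': 321.48098476841346, 'cy': 196.34680635980627, 'position': array([ 503.20021472, 1141.89006179,  834.38219429]), 'rotation': array([  55.83835468,    0.81392239, -175.37526218])} 0.9960234375
{'time': 0.1, 'joint_pos': array([-8.08113610e+01,  7.51084509e+00,  8.53238786e+01,  9.61598392e-04,
        8.72620735e+01, -4.89400846e+00]), 'qd': array([ 0.00220723, -0.03292844, -0.23897536,  0.01934612, -0.04227575,
        0.03175093]), 'joint_efforts': array([-4.50810567e-04, -5.70951104e+01, -5.01946378e+01, -3.23681925e-04,
        8.03428120e-03, -1.33972850e-05]), 'tool_pos': array([ 145.92511519, -581.43146219,  210.24065801]), 'tcp_rot': array([-1.79903638e+02, -9.21494501e-03,  1.40825930e+01]), 'ft_force': array([ 0.29205158, -0.42325032,  0.41155291]), 'wrist_torque': array([ 0.00217331, -0.0593562 , -0.02504959]), 'finger_gap': 85.71233141040646}
```

View pics/scene0.png

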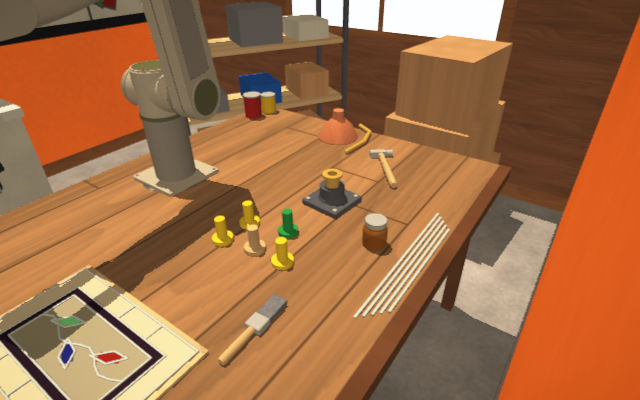

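View pics/side0.png

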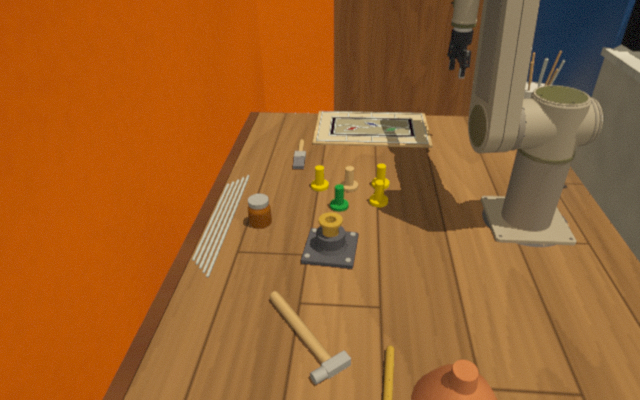

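The plain wood drift is at scene (254,240) / side (349,178). Three yellow and one green look-alikes stand around it. The lamp foot with its proud bushing is at scene (332,190) / side (331,240). Next I work out positions.

Run:
```python
import numpy as np
for n,pts in (('scene',dict(drift=(254,230),yA=(221,222),yB=(249,207),yC=(282,243),green=(288,215),bush=(332,174),jar=(375,220))),
          ('side',dict(drift=(349,170),yA=(381,168),yB=(379,185),yC=(319,172),green=(339,188),bush=(331,217),jar=(259,201)))):
    z=np.load(n+'0.npz'); P=z['P']
    for k,(u,v) in pts.items():
        w=P[v-16:v+17,u-16:u+17].reshape(-1,3); c=P[v,u]
        w=w[np.isfinite(w[:,0])]; w=w[(np.hypot(*(w[:,:2]-c[:2]).T)<45)&(w[:,2]>12)]
        top=w[w[:,2]>np.percentile(w[:,2],98)-6]
        print(n,k,'px',c.round(),'zmax',np.percentile(w[:,2],98).round(1),'top xy med',((top.min(0)+top.max(0))/2).round(1),len(top))
    # bushing: top ring points
    P0=P.reshape(-1,3);
```

```text
scene drift px [ 542. -153.   76.] zmax 78.5 top xy med [ 529.8 -149.5   76.8] 65
scene yA px [ 439. -175.   73.] zmax 77.9 top xy med [ 427.2 -169.9   76.2] 67
scene yB px [446. -73.  69.] zmax 78.7 top xy med [435.1 -70.7  76.1] 53
scene yC px [ 638. -153.   77.] zmax 79.3 top xy med [ 628.7 -148.2   77.1] 72
scene green px [568. -43.  72.] zmax 78.3 top xy med [555.9 -38.7  75.9] 59
scene bush px [564. 183.  98.] zmax 109.8 top xy med [570.4 171.3 107.4] 147
scene jar px [788.  57.  85.] zmax 88.1 top xy med [787.5  59.1  85.5] 239
side drift px [ 528. -134.   71.] zmax 75.8 top xy med [ 528.7 -143.5   73.8] 38
side yA px [ 426. -149.   73.] zmax 74.4 top xy med [ 425.1 -164.4   71.8] 40
side yB px [434. -58.  67.] zmax 74.0 top xy med [432.3 -62.5  71.5] 46
side yC px [ 625. -128.   64.] zmax 75.5 top xy med [ 625.9 -140.8   72.9] 35Traceback (most recent call last):
  File "<stdin>", line 8, in <module>
    return _quantile_unchecked(
        a, q, axis, out, overwrite_input, method, keepdims, weights)
    return _ureduce(a,
                    func=_quantile_ureduce_func,
    ...<5 lines>...
                    overwrite_input=overwrite_input,
                    method=method)
    r = func(a, **kwargs)
    result = _quantile(arr,
                       quantiles=q,
    ...<2 lines>...
                       out=out,
                       weights=wgt)
    slices_having_nans = np.isnan(arr[-1, ...])
                                  ~~~^^^^^^^^^
IndexError: index -1 is out of bounds for axis 0 with size 0
```

```bash
python3 -m inch '[0.025,0.03,0,0,0,0,0, 0.025,0.03,0,0,0,0,0, 0.025,0.03,0,0,0,0,0, 0.025,0.03,0,0,0,0,0, 0.025,0.03,0,0,0,0,0, 0.025,0.03,0,0,0,0,0, 0.025,0.03,0,0,0,0,0, 0.025,0.03,0,0,0,0,0, 0.025,0.03,0,0,0,0,0, 0.025,0.03,0,0,0,0,0]'; python3 -m inch '[0.027,0.027,0,0,0,0,0, 0.027,0.027,0,0,0,0,0, 0.027,0.027,0,0,0,0,0, 0.027,0.027,0,0,0,0,0, 0.025,0.027,0,0,0,0,0, 0,0,0,0,0,0,0, 0,0,0,0,0,0,0, 0,0,0,0,0,0,0]'
python3 - <<'E'
from h import *
p,d,P,c=snap('wrist'); s=r.sense(); print(s['tool_pos'],s['tcp_rot'],s['ft_force'])
cv2.imwrite('pics/w1.png',p[...,::-1]); np.savez('w1.npz',p=p,P=P); print(c['tool_from_camera'] )
m=(P[...,2]>66)&(P[...,2]<90)
n,l,st,ce=cv2.connectedComponentsWithStats(m.astype('uint8'))
for i in range(1,n):
    if st[i,4]>100:
        q=P[l==i]; print(st[i],((q.min(0)+q.max(0))/2).round(1),np.median(q,0).round(1),p[l==i].mean(0).round())
E
```

```text
time: 1.1
tool_pos: [396.6, -280.4, 210.9]
tcp_rot: [-180.0, 0.0, 14.1]
ft_force: [-0.1, 0.2, 0.1]
finger_gap: 85.6
time: 1.9
tool_pos: [528.4, -147.4, 210.8]
tcp_rot: [-180.0, 0.1, 14.1]
ft_force: [0.1, 0.6, -0.2]
finger_gap: 85.0
[ 528.35953774 -147.65624183  210.9448101 ] [-1.79995421e+02  3.66027714e-02  1.40290066e+01] [ 0.00487674 -1.01078231  0.89261931]
[[-3.75383553e-04  9.58693445e-01  2.84441097e-01  7.26436154e+01]
 [ 9.99999321e-01  6.73775838e-04 -9.51202844e-04  1.11328044e-01]
 [-1.10356147e-03  2.84440547e-01 -9.58693047e-01 -1.61770862e+02]
 [ 0.00000000e+00  0.00000000e+00  0.00000000e+00  1.00000000e+00]]
[  0  42  13  41 378] [569.6 153.9  71.9] [570.  151.3  70.2] [106.  83.  48.]
[330  67  33  35 897] [ 626.9 -147.8   71.7] [ 627.  -147.7   74.8] [175. 149.  68.]
[197 115  34  32 838] [556.9 -37.9  71.8] [557.6 -38.9  74.6] [ 97. 170. 100.]
[307 171  30  30 701] [ 529.9 -149.4   71.5] [ 530.5 -149.    74.8] [172. 141. 103.]
[212 239  30  28 506] [434.7 -69.8  71.6] [439.1 -72.9  74.5] [164. 139.  61.]
[304 266  27  28 592] [ 426.2 -170.9   71.5] [ 428.5 -170.4   74.7] [224. 204. 102.]
```

View pics/w1.png

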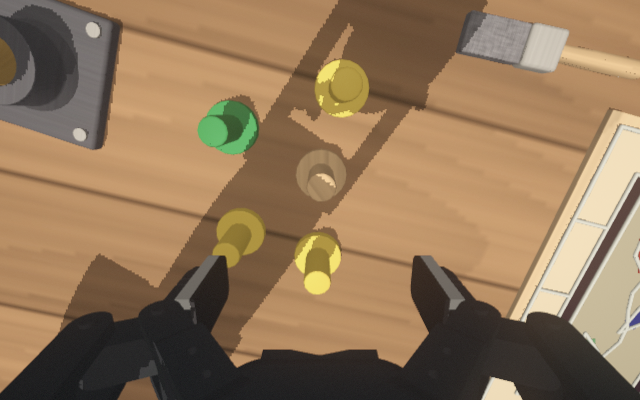

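The wood drift is at wrist (321,175), about (530,-149) mm. The fingers will close along near-y with free space on both sides.

```bash
python3 -m inch '[0.0015,-0.0015,-0.03,0,0,0,0, 0,0,-0.03,0,0,0,0, 0,0,-0.03,0,0,0,0, 0,0,-0.03,0,0,0,0, 0,0,-0.025,0,0,0,0, 0,0,-0.02,0,0,0,0, 0,0,-0.018,0,0,0,0, 0,0,0,0,0,0,0, 0,0,0,0,0,0,0]' 60; python3 -m inch '[0,0,0,0,0,0,80, 0,0,0,0,0,0,130, 0,0,0,0,0,0,255, 0,0,0,0,0,0,255, 0,0,0,0,0,0,255, 0,0,0,0,0,0,255, 0,0,0,0,0,0,255, 0,0,0,0,0,0,255, 0,0,0,0,0,0,255, 0,0,0,0,0,0,255]' 60
```

```text
time: 2.85
tool_pos: [530.0, -149.2, 28.5]
tcp_rot: [-180.0, 0.0, 14.0]
ft_force: [-0.5, -0.6, 0.8]
finger_gap: 85.6
time: 3.85
tool_pos: [531.0, -148.5, 29.1]
tcp_rot: [180.0, -0.0, 14.1]
ft_force: [-0.9, 0.1, 5.2]
finger_gap: 28.3
```

```bash
python3 -m inch '[0,0,0.01,0,0,0,255, 0,0,0.02,0,0,0,255, 0,0,0.025,0,0,0,255, 0,0,0.025,0,0,0,255, 0,0,0.025,0,0,0,255, 0,0,0.025,0,0,0,255, 0,0,0.02,0,0,0,255, 0,0.01,0.01,0,0,0,255, 0,0.02,0,0,0,0,255, 0,0.02,0,0,0,0,255]'; python3 -m inch '[0,0.025,0,0,0,0,255, 0,0.025,0,0,0,0,255, 0,0.025,0,0,0,0,255, 0,0.025,0,0,0,0,255, 0,0.02,0,0,0,0,255, 0,0.01,0,0,0,0,255, 0,0,0,0,0,0,255, 0,0,0,0,0,0,255]'
python3 - <<'E'
from h import *
p,d,P,c=snap('wrist'); s=r.sense(); print(s['tool_pos'],s['tcp_rot'],s['ft_force'],s['finger_gap'])
cv2.imwrite('pics/w2.png',p[...,::-1]); np.savez('w2.npz',p=p,P=P)
E
```

```text
time: 4.85
tool_pos: [530.4, -97.5, 188.4]
tcp_rot: [-180.0, -0.0, 14.0]
ft_force: [-0.9, -0.2, -2.1]
finger_gap: 28.7
time: 5.65
tool_pos: [530.3, 31.3, 188.0]
tcp_rot: [180.0, 0.0, 14.1]
ft_force: [0.2, -0.6, -2.2]
finger_gap: 28.6
[530.41730802  30.89584712 188.02148499] [1.79982812e+02 2.36684240e-02 1.40662685e+01] [-0.40254838 -0.15350625 -1.37338537] 28.341477403478613
```

View pics/w2.png

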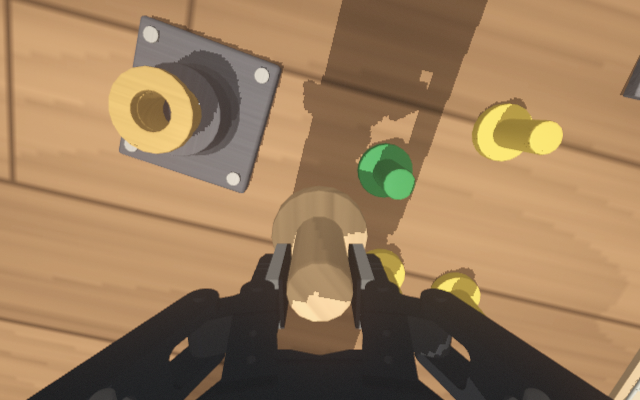

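The drift is held upright (foot at (320,235)) and the bushing ring is at (154,110).

```bash
cat > circ.py <<'E'
from h import *
from scipy.optimize import least_squares
def circ(q):
    f=least_squares(lambda a:np.hypot(q[:,0]-a[0],q[:,1]-a[1])-a[2],[*q[:,:2].mean(0),30],loss='soft_l1'); return f.x
def edge(m,P):
    cs,_=cv2.findContours(m.astype('uint8'),cv2.RETR_EXTERNAL,cv2.CHAIN_APPROX_NONE)
    k=max(cs,key=cv2.contourArea)[:,0]; return P[k[:,1],k[:,0]]
E
python3 - <<'E'
from circ import *
z=np.load('w2.npz'); P=z['P']; Z=P[...,2]
near=lambda x,y,rr:np.hypot(P[...,0]-x,P[...,1]-y)<rr
m=near(570,165,60)
z0=np.median(Z[m&(Z>87)]); print('ring z',z0)
q=edge(m&(abs(Z-z0)<4),P); print('ring',circ(q))
m=m&(Z>60)&(Z<70); print('boss z',np.median(Z[m]))
# plate
m=near(570,165,110)&(abs(Z-18)<5); k=edge(m,P)[:,:2].astype('float32'); print('plate rect',cv2.minAreaRect(k))
# drift foot
m=near(530,31,45)&(Z>140)&(Z<180); print('drift z pct',np.percentile(Z[m],[2,10,25,50]))
zz=np.median(Z[near(530,31,45)&(Z>140)&(Z<163)]); print(zz,circ(edge(near(530,31,45)&(abs(Z-zz)<4),P)))
# handle axis
m=(Z>168)&(Z<230); n,l,st,ce=cv2.connectedComponentsWithStats((near(530,31,20)&(Z>160)).astype('uint8'))
for a in (170,180,190,200,205,210,213,216,219,222,225):
    q=P[near(530,31,20)&(abs(Z-a)<2)]; print(a,len(q),q.mean(0).round(1) if len(q) else '',circ(q).round(1) if len(q)>8 else '')
E
```

```text
ring z 105.53592148751304
ring [569.93994867 171.21059143  31.22181425]
boss z 63.77856083064739
plate rect ((569.82470703125, 171.32659912109375), (139.6787109375, 139.73965454101562), 84.75017547607422)
drift z pct [162.74005351 170.34338702 171.27379533 171.8072903 ]
161.4854382898738 [528.31716905  30.4898567   29.82605821]
170 609 [538.7  32.9 171.5] [528.7  30.6  17.8]
180 98 [540.4  33.  180.1] [528.5  30.5  14.7]
190 120 [540.3  33.9 190. ] [467190.2 112460.7 480001.1]
200 140 [540.5  33.3 200. ] [205214.7  47787.6 210170.8]
205 160 [540.3  33.7 205. ] [219562.3  59606.4 226978.5]
210 204 [540.1  33.1 210. ] [527.8  30.2  15.5]
213 240 [539.9  33.7 212.9] [526.4  29.9  16.9]
216 239 [540.1  33.6 216. ] [526.8  30.1  16.4]
219 276 [540.   33.5 219. ] [526.4  30.1  16.8]
222 274 [540.1  33.9 222.1] [525.8  29.8  17.4]
225 302 [540.   33.5 224.9] [526.5  30.1  16.7]
```

```bash
python3 -m inch '[0.004,0.015,0,0,0,0,255, 0.006,0.02,0,0,0,0,255, 0.007,0.025,0,0,0,0,255, 0.007,0.025,0,0,0,0,255, 0.007,0.025,0,0,0,0,255, 0.006,0.02,0,0,0,0,255, 0.0045,0.011,0,0,0,0,255, 0,0,-0.01,0,0,0,255, 0,0,-0.015,0,0,0,255, 0,0,-0.01,0,0,0,255]' 90; python3 -m inch '[0,0,-0.006,0,0,0,255, 0,0,0,0,0,0,255, 0,0,0,0,0,0,255]'
python3 - <<'E'
from circ import *
s=r.sense(); print(s['tool_pos'],s['ft_force'])
for n in ('scene','side'):
    p,d,P,c=snap(n); 
    u,v=(332,174) if n=='scene' else (331,217)
    cv2.imwrite(f'pics/{n}2.png',cv2.resize(p[v-80:v+45,u-80:u+80,::-1],(800,600))[:, :])
a=cv2.imread('pics/scene2.png');b=cv2.imread('pics/side2.png')
cv2.imwrite('pics/both2.png',cv2.resize(np.hstack([a,b]),(800,300)))
E
```

```text
time: 6.7
tool_pos: [571.0, 171.3, 150.6]
tcp_rot: [180.0, 0.2, 14.0]
ft_force: [0.7, 1.2, -1.3]
finger_gap: 27.4
time: 7.0
tool_pos: [572.0, 172.1, 147.2]
tcp_rot: [180.0, 0.0, 14.0]
ft_force: [0.0, 0.8, -0.8]
finger_gap: 27.9
[572.04060647 172.10176283 147.23327874] [ 0.04907086  0.77004459 -0.77410239]
```

View pics/both2.png

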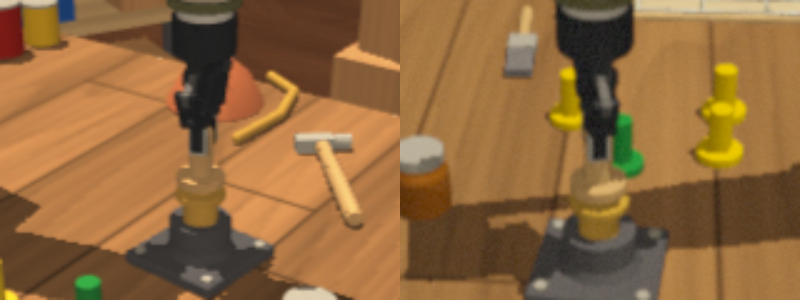

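The drift's foot sits just above the bushing and is centred in both views. Pressing now in small steps, watching the force.

```bash
python3 -m inch '[0,0,-0.003,0,0,0,255, 0,0,-0.003,0,0,0,255, 0,0,-0.002,0,0,0,255, 0,0,-0.002,0,0,0,255, 0,0,-0.002,0,0,0,255, 0,0,-0.002,0,0,0,255]'; python3 -m inch '[0,0,-0.003,0,0,0,255, 0,0,-0.003,0,0,0,255, 0,0,-0.003,0,0,0,255, 0,0,-0.003,0,0,0,255, 0,0,-0.002,0,0,0,255]'; python3 -m inch '[0,0,-0.002,0,0,0,255, 0,0,-0.002,0,0,0,255, 0,0,-0.002,0,0,0,255, 0,0,0,0,0,0,255]'
```

```text
time: 7.7
tool_pos: [572.2, 172.7, 134.3]
tcp_rot: [180.0, -0.0, 14.1]
ft_force: [-4.9, -0.5, 8.8]
finger_gap: 27.8
time: 8.2
tool_pos: [572.2, 172.7, 120.5]
tcp_rot: [180.0, -0.0, 14.1]
ft_force: [-5.2, -0.6, 8.8]
finger_gap: 27.3
time: 8.6
tool_pos: [572.2, 172.6, 114.2]
tcp_rot: [180.0, -0.0, 14.1]
ft_force: [-2.1, 0.2, 5.7]
finger_gap: 27.7
```

```bash
python3 -m inch '[0,0,-0.002,0,0,0,255, 0,0,-0.002,0,0,0,255, 0,0,-0.001,0,0,0,255, 0,0,-0.001,0,0,0,255]'; for i in 1; do python3 -m inch '[0,0,-0.001,0,0,0,255, 0,0,-0.001,0,0,0,255]'; done
```

```text
time: 9.0
tool_pos: [572.2, 172.7, 108.5]
tcp_rot: [180.0, -0.0, 14.1]
ft_force: [-5.1, 0.3, 7.3]
finger_gap: 27.6
time: 9.2
tool_pos: [572.2, 172.7, 106.5]
tcp_rot: [180.0, -0.0, 14.1]
ft_force: [-5.1, -1.2, 8.4]
finger_gap: 27.8
```

```bash
python3 -m inch '[0,0,-0.001,0,0,0,255, 0,0,-0.0005,0,0,0,255]'; python3 -c "
from bench import r; s=r.sense(); print(s['tool_pos'],s['ft_force'])"
```

```text
time: 9.4
tool_pos: [572.2, 172.7, 104.9]
tcp_rot: [180.0, -0.0, 14.1]
ft_force: [-3.6, -0.4, 6.9]
finger_gap: 27.4
[572.21011997 172.65331498 104.89676221] [-3.55459334 -0.43159139  6.91611767]
```

```bash
python3 -m inch '[0,0,-0.001,0,0,0,255, 0,0,-0.0005,0,0,0,255]'
```

```text
time: 9.6
tool_pos: [572.4, 172.7, 104.2]
tcp_rot: [180.0, -0.1, 14.1]
ft_force: [-7.6, -1.7, 16.1]
finger_gap: 28.0
```

```bash
python3 -m inch '[0,0,-0.001,0,0,0,255, 0,0,-0.0005,0,0,0,255]'
```

```text
time: 9.8
tool_pos: [572.6, 172.8, 104.2]
tcp_rot: [180.0, -0.1, 14.1]
ft_force: [-12.8, -2.8, 24.3]
finger_gap: 27.6
```

Hard stop: at 24 N z no longer changes. Lift and check.

```bash
python3 -m inch '[0,0,0.002,0,0,0,255, 0,0,0.003,0,0,0,255, 0,0,0.01,0,0,0,255, 0,0,0.015,0,0,0,255, 0,0,0.02,0,0,0,255, 0,0,0.02,0,0,0,255, 0,0,0.015,0,0,0,255, -0.004,-0.02,0,0,0,0,255, -0.004,-0.02,0,0,0,0,255, -0.004,-0.025,0,0,0,0,255]'; python3 -m inch '[-0.006,-0.025,0,0,0,0,255, -0.006,-0.025,0,0,0,0,255, -0.006,-0.02,0,0,0,0,255, -0.005,-0.01,0,0,0,0,255, 0,0,0,0,0,0,255, 0,0,0,0,0,0,255]'
python3 - <<'E'
from circ import *
p,d,P,c=snap('wrist'); s=r.sense(); tp=s['tool_pos'];print(tp,s['ft_force'])
cv2.imwrite('pics/w3.png',p[...,::-1])
Z=P[...,2]
near=lambda x,y,rr:np.hypot(P[...,0]-x,P[...,1]-y)<rr
m=near(570,171,31)&(Z>60); print('ring z',np.median(Z[m]),np.percentile(Z[m],[5,95]))
print('circ',circ(edge(near(570,171,45)&(abs(Z-np.median(Z[m]))<3),P)))
m=near(tp[0],tp[1],45)&(Z>tp[2]-35)&(Z<tp[2]-10);zz=np.median(Z[m])
print('foot top',zz,circ(edge(m&(abs(Z-zz)<3),P)))
# foot tilt plane
q=P[m&(abs(Z-zz)<4)]; A=np.c_[q[:,:2]-q[:,:2].mean(0),np.ones(len(q))]; print('slope deg',np.degrees(np.linalg.lstsq(A,q[:,2],rcond=None)[0][:2]))
E
```

```text
time: 10.8
tool_pos: [560.1, 107.4, 186.7]
tcp_rot: [-180.0, -0.1, 14.1]
ft_force: [0.1, -1.2, -1.5]
finger_gap: 27.7
time: 11.4
tool_pos: [537.3, 28.0, 186.1]
tcp_rot: [-180.0, -0.0, 14.1]
ft_force: [0.1, -0.4, -2.0]
finger_gap: 27.8
[537.29224981  28.33671581 185.98759874] [ 0.30157359 -0.05070893 -0.84817469]
ring z 73.68349242708564 [66.65034558 74.94484469]
circ [570.00041907 171.15477513  31.17590325]
foot top 169.81087721933778 [541.41995203  28.74351357  24.03596893]
slope deg [-0.82175887 -0.09555862]
```

View pics/w3.png

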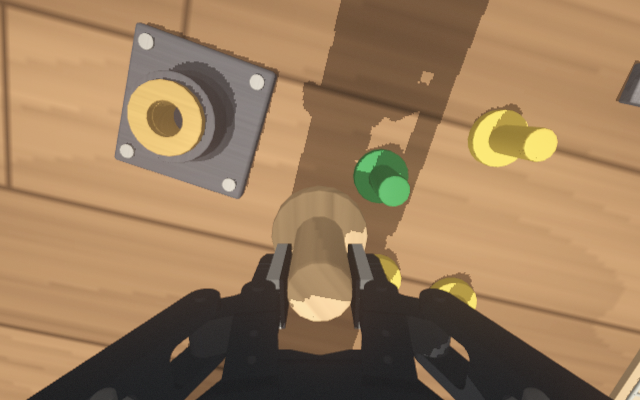

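The bushing's ring now reads 73.7 mm, with the same ~1.3 mm bias as the boss (63.8 for 65), so it is home. The image shows it flush on the boss at (166,118). The drift is still upright, and I return it to its original free spot.

```bash
python3 -m inch '[-0.001,-0.015,0,0,0,0,255, -0.001,-0.025,0,0,0,0,255, -0.001,-0.03,0,0,0,0,255, -0.001,-0.03,0,0,0,0,255, -0.001,-0.03,0,0,0,0,255, -0.001,-0.025,0,0,0,0,255, -0.001,-0.015,0,0,0,0,255, 0,-0.007,0,0,0,0,255, 0,0,-0.015,0,0,0,255, 0,0,-0.025,0,0,0,255]'; python3 -m inch '[0,0,-0.025,0,0,0,255, 0,0,-0.025,0,0,0,255, 0,0,-0.025,0,0,0,255, 0,0,-0.02,0,0,0,255, 0,0,-0.01,0,0,0,255, 0,0,-0.005,0,0,0,255, 0,0,-0.002,0,0,0,255, 0,0,0,0,0,0,255, 0,0,0,0,0,0,255]'
```

```text
time: 12.45
tool_pos: [531.5, -149.1, 146.4]
tcp_rot: [179.9, -0.2, 14.1]
ft_force: [0.8, 0.2, -2.1]
finger_gap: 27.8
time: 13.35
tool_pos: [530.9, -149.7, 34.8]
tcp_rot: [179.9, -0.1, 14.1]
ft_force: [-0.1, -0.1, -1.3]
finger_gap: 27.6
```

```bash
python3 -m inch '[0,0,-0.002,0,0,0,255, 0,0,-0.0015,0,0,0,255, 0,0,-0.001,0,0,0,255, 0,0,0,0,0,0,255]'; python3 -m inch '[0,0,-0.001,0,0,0,255, 0,0,0,0,0,0,255]'
```

```text
time: 13.75
tool_pos: [530.1, -149.5, 29.3]
tcp_rot: [180.0, -0.0, 14.1]
ft_force: [0.7, 0.5, 0.1]
finger_gap: 27.5
time: 13.95
tool_pos: [530.3, -149.5, 29.3]
tcp_rot: [180.0, -0.0, 14.1]
ft_force: [-4.6, 1.0, 8.7]
finger_gap: 27.8
```

It touches the bench (8.7 N). Release and retreat straight up.

```bash
python3 -m inch '[0,0,0.0005,0,0,0,255, 0,0,0,0,0,0,150, 0,0,0,0,0,0,130, 0,0,0,0,0,0,100, 0,0,0,0,0,0,50, 0,0,0,0,0,0,0, 0,0,0,0,0,0,0, 0,0,0,0,0,0,0, 0,0,0,0,0,0,0]' 20; python3 -m inch '[0,0,0.01,0,0,0,0, 0,0,0.02,0,0,0,0, 0,0,0.025,0,0,0,0, 0,0,0.03,0,0,0,0, 0,0,0.03,0,0,0,0, 0,0,0.03,0,0,0,0, 0,0,0.03,0,0,0,0, 0,0,0.02,0,0,0,0, 0,0,0,0,0,0,0, 0,0,0,0,0,0,0]'
python3 - <<'E'
from circ import *
p,d,P,c=snap('wrist'); s=r.sense(); print(s['tool_pos'],s['ft_force'],s['finger_gap'])
Z=P[...,2]; near=lambda x,y,rr:np.hypot(P[...,0]-x,P[...,1]-y)<rr
m=near(530,-149,24)&(Z>60); print('drift top',np.median(P[m],0)); 
m=near(570,171,31)&(Z>60);print('bush',np.median(Z[m]) if m.any() else None)
q,d,P,c=snap('side'); z=P[...,2]; m=(np.hypot(P[...,0]-570,P[...,1]-171)<31)&(z>60); print('side ring z',np.percentile(z[m],[50,95]))
q2=snap('scene')[0]
cv2.imwrite('pics/end.png',np.vstack([np.hstack([cv2.resize(p,(400,250)),cv2.resize(q,(400,250))]),np.hstack([cv2.resize(q2,(400,250)),cv2.resize(q2[150:275,200:400],(400,250))])])[...,::-1])
E
```

```text
time: 14.85
tool_pos: [530.0, -149.4, 28.7]
tcp_rot: [-180.0, -0.0, 14.1]
ft_force: [-0.3, -0.3, -0.0]
finger_gap: 85.5
time: 15.85
tool_pos: [530.3, -149.5, 224.3]
tcp_rot: [180.0, -0.1, 14.1]
ft_force: [-0.7, 0.1, -0.8]
finger_gap: 85.5
[ 529.67380505 -149.31217379  223.12787279] [ 0.48570037 -0.25913091 -0.4542505 ] 85.19638496553453
drift top [ 541.06277992 -147.00874622  325.14057778]
bush 73.23371956536579
side ring z [71.81221869 74.43742506]
```

View pics/end.png

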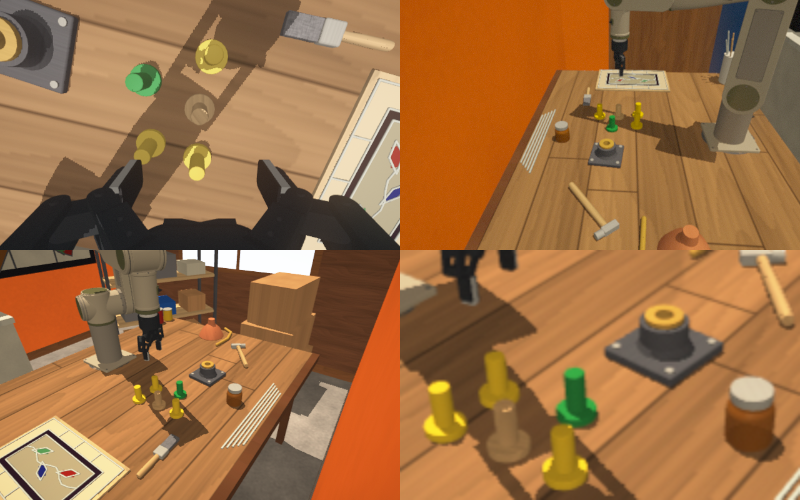

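The final views show the bushing flush on the boss, the drift upright in its old spot, and the other things in place. Handing in.

```bash
python3 -c "
from bench import r; print(r.hand_in())"
```

```text
the job is handed in; nothing more can be done
None
```

I pressed the bushing home with the wooden drift, then stood the drift upright again at its original spot, clear of the lamp foot. The job was handed in at about 16 s of the 54 s allowed.

- **Pressing:** it took about 9 N to move the bushing. It met a hard stop at tool height 104.2 mm, where the force rose to 24 N without further travel.
- **Bushing check:** the wrist camera put the ring top at 73.7 mm, then 73.2 mm at the end. That camera also reads the 65 mm boss as 63.8 mm. Corrected for this, the shoulder is home to within about 1 mm, and the pictures show it flush.
- **Side force:** there was a sideways push of about 13 N at the hard stop. It went away on lifting.
- **Drift and bystanders:** the last pictures show the drift standing upright near (530, -149) mm and the other things looking unmoved. My final numeric check of the drift's top picked up gripper pixels and was unusable, so this rests on the pictures and on the drift touching the bench at the expected height.

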